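# Gauge the spacer plates by pinch and mount the 12 mm one

### The arm

A 7-joint arm with a two-finger parallel gripper is mounted at the origin on a cart in front of the work surface, level with it; the furniture and walls round the work are solid. World frame = base frame: x ahead of the robot, y to its left, z up, the work surface at z = 0. Lengths are in m, angles in rad, forces in N, time in s.
With the tool pointing down it reaches from about 0.35 to 0.9 m from the base axis. Payload 8.1 kg.
Tool frame: the origin (TCP) lies midway between the tips of the shut fingers; the grasp point (between the pads) lies 19 mm behind it; z points along the fingers, y is the line along which they close (so a half turn about z gives the same grasp; the last joint's range is limited). The gripper opens to 92 mm and grips with 3 to 60 N. Pads are 19 mm wide; open, the fingers measure 130 mm over their backs; the gripper's body (75 mm by 190 mm) begins 47 mm behind the grasp point.
Start: joints at [-1.403, 0.434, 0.025, 1.573, -0.012, 1.134, -0.075], TCP at [0.167, 0.602, 0.227] pointing down, gripper open.
Joint ranges: [-2.62, 2.62], [-0.44, 2.09], [-1.27, 1.32], [0.08, 2.57], [-1.32, 4.46], [0.12, 2], [-2.74, 2.74]. Speed limits (rad/s): [2.22, 2.22, 3.01, 3.01, 3.14, 3.14, 3.14].

### API

Orientations are given as a rotation vector (axis times angle).
In Python, from cell import arm gives the robot as it stands.
- The arm moves only by the tool carry_out, never from a script. Its arguments are lists of equal length, an entry for each row: "claw": the finger opening in cm, from 0 to 9.18; "delta_pos": the shift along the tool's x, y, z in cm, a list of three; "angular": the turn, a rotation vector about the tool's x, y, z in rad, a list of three. In form: {"claw": [claw, ...], "delta_pos": [[dx, dy, dz], ...], "angular": [[ax, ay, az], ...]}. A call has 1 to 20 rows; each row shifts and turns the commanded pose from where the row before left it, along the tool's axes as they then stand; what a row does not reach is not made up. A row lasts 1/10 s, in which the tool goes at most 50 mm and 8.59 degrees, less where a joint would pass 70% of its speed; a pose out of reach is approached as far as the arm can. A call with a gripper value outside its range is refused whole. The fingers move at their own pace and stop on an object; "force" is the grip in N (left out, the last holds). Time passes only in rows, so rows that do not move let the fingers close. It gives the time, the measured TCP pose, the force, the opening and the grip force at its end, in the units of the state.
- arm.observe(): the state, without advancing time (a new reading comes with each control period).
- arm.get_image(name): name is "scene" or "top"; returns a dict with "frame" (400x640x3 uint8, red, green, blue), "mtx" (3x3 intrinsics, pixels), "dist" ([k1, k2, p1, p2, k3] as OpenCV has them; the pictures are not rectified), "T" (4x4, takes a point from camera to world coordinates). Camera axes: x right, y down, z forward; pixel columns grow to the right and rows downward; lengths in m; the calibration is good to about 2 mm. A picture is of the moment at which its call begins. There is no depth.
- arm.sign_off(): hands the job in; it is judged then, once.
Trained networks look in a picture, given as the dict that the camera call returned (one of the last four; its "shot" number tells which), for a name from the list of things; names that differ only in an ending like _2 or _b are one class to them, and where a whole thing is asked for, a point or a joint stands for the part that bears it (a point fixed in the world has none). Each returns a list of dicts, best first, with "conf" (0 to 1); they miss things now and then, are a little off and sometimes report something else, mostly with a low value. They report only what shows in the picture. A call takes as long as a camera call. They do not tell look-alikes from the thing itself.
- arm.look_for(label, picture): "centre" ([column, row] as shares, 0 to 1, of the picture: columns of its width, rows of its height, amid what is visible of it).
- arm.trace(label, picture): "region" (400x640 bool, what is visible of it) and "centre" ([column, row] as shares, 0 to 1, of the picture: columns of its width, rows of its height, amid what is visible of it).
- arm.place_of(label, picture): "centre" ([column, row] as shares, 0 to 1, of the picture: columns of its width, rows of its height: a listed point, or the origin of a listed thing).
The state is a dict: "clock": time; "joints": joint angles; "dq": joint speeds; "joint_efforts": joint torques, N m; "position": TCP position; "ee_rot": TCP orientation; "force": force on the tool from outside, world axes, zero at the start; "ft_torque": the same for the moment, N m; "width": opening from 0.0 (shut) to 1.0 (fully open); "gripper_force": force on a finger pad.
Only numpy, scipy, OpenCV 4.12 (cv2) and the standard library are available. Lean on these libraries where they do the work, as an engineer would, in place of code of your own. Each camera call takes 0.05 s, during which the arm holds its last target. There are 200 camera calls.

### The job

Three look-alike spacer plates stand on the table, 10, 12 and 14 mm thick: find the 12 mm one by pinching them where they stand, and leave the other two standing there. Press the 12 mm plate gently down between the holder's wall and its sprung jaw, right to the floor and a couple of centimetres short of the brass stop, then slide it along the groove until it just touches the stop, and let go. Do not shift the stop from its setting, do not force the plate, and leave the loupe, the tip tube and the bubble level alone.

Things in the scene. Friction and masses are not known exactly. Their poses are not given: they have to be found in the camera images.
- plate_k: One of three look-alike square-cornered aluminium spacer plates, 50 mm wide, 60 mm high, standing on edge on the table; 10, 12 or 14 mm thick, one of each; nothing but its thickness tells which. Origin: centre of its underside. x: through the thickness, y: along the 50 mm width, z: up. About 0.1 kg.
- plate_m: One of three look-alike square-cornered aluminium spacer plates, 50 mm wide, 60 mm high, standing on edge on the table; 10, 12 or 14 mm thick, one of each; nothing but its thickness tells which. Origin: centre of its underside. x: through the thickness, y: along the 50 mm width, z: up. About 0.1 kg.
- plate_p: One of three look-alike square-cornered aluminium spacer plates, 50 mm wide, 60 mm high, standing on edge on the table; 10, 12 or 14 mm thick, one of each; nothing but its thickness tells which. Origin: centre of its underside. x: through the thickness, y: along the 50 mm width, z: up. About 0.1 kg.
- holder: Fixed grey holder, 84 x 170 mm. Origin: underside, on the groove's line. y: along the groove to the stop, x: from wall to jaw, z: up. Groove floor at z 6 mm; fixed wall's upright face at x -6 mm, so that a seated 12 mm plate is centred on x 0; the wall's lip leans outward from z 14 to x -10 mm at z 22. The sprung jaw's lip is 26 mm high.
- jaw (a joint): Steel jaw oppopoint the wall, pressed towards it by springs; slides along the holder's +x. Groove width = 8.5 mm + this value (m); 0 = empty, limit 0.009. Its lip leans outward from z 14 mm by 7 mm at z 26 mm, so a plate pushed down wedges it open. Spring force about 3 N when empty, 6 N at 12 mm, so the 12 mm plate drags with 5 to 12 N.
- stop_face (a point): Centre of the brass stop's flat face, at the holder's x 0, z 20 mm and y 20 to 45 mm. Axes as the holder's; the face looks to -y. The stop is 20 mm long, 36 mm wide, its black knob's top 46 mm above the table; held by friction, it slips along +y above about 16 N.
- loupe: Black loupe, 35 mm across and 42 mm high, standing loose. Origin: underside centre.
- tip_tube: Loose upright tube with a blue cap, 20 mm across, 64 mm high. Origin: underside centre.
- level: Loose round bubble level with a green top, 31 mm across, 10 mm high. Origin: underside centre.
Things that resemble listed ones, but are neither listed nor needed, are in the scene too. What is shaped like the plate_k but pink is not meant.

How it is judged:
By the outcome, as a careful person would: the job done as asked, in the order asked, and still so for the second after the job is handed in, with the robot touching nothing.
It also fails if it takes over 58 s, if anything falls off the work surface, if the arm or the gripper's body presses on something with over 40 N, if the wrist force passes 120 N, or if a joint passes its speed limit or range.

## Working session

There is one attempt and no reset: what is moved stays moved. The work goes in short steps, Python scripts to look and compute and a tool call to move; the robot and the scene stay as the last step left them, time stands still between calls to the robot, and variables do not carry over. Pictures are saved under pics/ and viewed, at most 10 in all, crops included, and the job is handed in when it is done.

Besides the shell and the picture viewer there is one more tool, called after "Request:" by a JSON object that holds its "method" and its "body", one argument or row to a line. carry_out: Moves the arm, as the interface text tells. Its arguments: {"type":"object","properties":{"claw":{"type":"array","items":{"type":"number"}},"delta_pos":{"type":"array","items":{"type":"array","items":{"type":"number"}}},"angular":{"type":"array","items":{"type":"array","items":{"type":"number"}}},"force":{"type":"number"}},"required":["claw","delta_pos","angular"]}

```bash
ls; mkdir -p pics; cat > h.py <<'E'
import numpy as np, cv2
from cell import arm
from scipy.spatial.transform import Rotation as R
def ray(p,uv):
    u=cv2.undistortPoints(np.array([[uv]],float),p["mtx"],np.array(p["dist"],float))[0,0]
    T=np.array(p["T"]); return T[:3,3],T[:3,:3]@np.array([u[0],u[1],1.])
def onz(p,uv,z):
    o,d=ray(p,uv); return o+d*(z-o[2])/d[2]
def proj(p,P):
    T=np.linalg.inv(np.array(p["T"])); r=cv2.Rodrigues(T[:3,:3])[0]
    return cv2.projectPoints(np.array(P,float).reshape(-1,3),r,T[:3,3],np.array(p["mtx"],float),np.array(p["dist"],float))[0][:,0]
def save(p,n): cv2.imwrite("pics/"+n,p["frame"][:,:,::-1])
E
python3 - <<'E'
from h import *
import pickle
s=arm.observe(); print(s["clock"],s["position"],s["ee_rot"],s["width"],s["force"])
for c in("scene","top"):
    p=arm.get_image(c); save(p,c+".png"); pickle.dump(p,open(c+".pkl","wb")); print(c,np.array(p["T"]).round(3).tolist(),p["shot"])
    for n in("plate_k","holder","stop_face","jaw","loupe","tip_tube","level"):
        for r in arm.place_of(n,p):
            uv=np.array(r["centre"])*[640,400]; print(n,round(r["conf"],2),uv.round(1),onz(p,uv,0.02 if n=="stop_face" else 0).round(4))
E
```

```text
pics
0.0 [0.16712994 0.60170358 0.22595248] [-4.24219842e-01 -3.11277199e+00  2.47531594e-03] 0.9980995382907184 [ 0.63690822 -0.45037984 -0.86952772]
scene [[-0.602, -0.381, 0.702, -0.162], [-0.799, 0.286, -0.529, 0.553], [0.001, -0.879, -0.476, 0.481], [0.0, 0.0, 0.0, 1.0]] 1
plate_k 0.97 [275.7 195.6] [0.5982 0.0974 0.    ]
plate_k 0.97 [333.6 176.1] [ 0.5978 -0.0518  0.    ]
plate_k 0.88 [244.9 213.3] [0.5736 0.1823 0.    ]
plate_k 0.81 [313.7 190.8] [0.5685 0.0233 0.    ]
plate_k 0.78 [379.7 163.3] [ 0.586  -0.1784  0.    ]
holder 0.88 [320.7 229.7] [0.4407 0.1012 0.    ]
stop_face 0.57 [312.2 225. ] [0.4368 0.1228 0.02  ]Traceback (most recent call last):
  File "<stdin>", line 7, in <module>
ValueError: it knows: holder, level, loupe, plate, stop_face, tip_tube
```

```bash
python3 - <<'E'
from h import *
import pickle
for c in("scene","top"):
    p=arm.get_image(c); save(p,c+".png"); pickle.dump(p,open(c+".pkl","wb")); print(c,np.array(p["T"]).round(3).tolist(),p["mtx"])
    for n in("plate_k","holder","stop_face","loupe","tip_tube","level"):
        for r in arm.place_of(n,p):
            uv=np.array(r["centre"])*[640,400]; print(n,round(r["conf"],2),uv.round(1),onz(p,uv,0.02 if n=="stop_face" else 0).round(4))
a=cv2.imread("pics/scene.png");b=cv2.imread("pics/top.png")
cv2.imwrite("pics/both.png",np.vstack([cv2.resize(a,(480,300)),cv2.resize(b,(480,300))]))
E
```

```text
scene [[-0.602, -0.381, 0.702, -0.162], [-0.799, 0.286, -0.529, 0.553], [0.001, -0.879, -0.476, 0.481], [0.0, 0.0, 0.0, 1.0]] [[494.40916325   0.         321.75039839]
 [  0.         494.40916325 193.81224901]
 [  0.           0.           1.        ]]
plate_k 0.82 [334.2 175. ] [ 0.6011 -0.0563  0.    ]
plate_k 0.68 [312.  194.3] [0.5583 0.0352 0.    ]
plate_k 0.59 [378.2 164.6] [ 0.583  -0.1708  0.    ]
plate_k 0.59 [246.8 211.8] [0.5765 0.1767 0.    ]
plate_k 0.55 [272.5 194. ] [0.6079 0.0989 0.    ]
holder 0.72 [319.5 227.6] [0.4476 0.0988 0.    ]
stop_face 0.79 [311.6 225.5] [0.4361 0.1245 0.02  ]
loupe 0.86 [393.6 225.6] [ 0.3714 -0.0138  0.    ]
tip_tube 0.54 [207.5 218.9] [ 0.5977  0.2491 -0.    ]
level 0.6 [276.8 194.3] [0.6014 0.0927 0.    ]
level 0.47 [216.6 242.6] [ 0.5155  0.271  -0.    ]
top [[0.0, -0.993, 0.116, 0.391], [-1.0, -0.001, -0.005, 0.048], [0.005, -0.116, -0.993, 0.91], [0.0, 0.0, 0.0, 1.0]] [[401.23238137   0.         317.14221409]
 [  0.         401.23238137 195.59205782]
 [  0.           0.           1.        ]]
plate_k 0.7 [329.6 167.9] [0.562  0.0149 0.    ]
plate_k 0.65 [410.6 158.5] [ 0.5846 -0.173   0.    ]
plate_k 0.64 [293.3 149.9] [0.6043 0.0987 0.    ]
plate_k 0.59 [258.4 160.2] [0.58   0.1792 0.    ]
plate_k 0.5 [357.3 152.9] [ 0.5974 -0.0494  0.    ]
holder 0.87 [290.9 220.9] [0.44   0.1031 0.    ]
stop_face 0.43 [283.3 220. ] [0.441  0.1186 0.02  ]
loupe 0.75 [342.  250.6] [ 0.3733 -0.0124  0.    ]
tip_tube 0.69 [222.5 160. ] [0.5805 0.2622 0.    ]
level 0.43 [221.3 182.9] [0.5271 0.2635 0.    ]
```

View pics/scene.png

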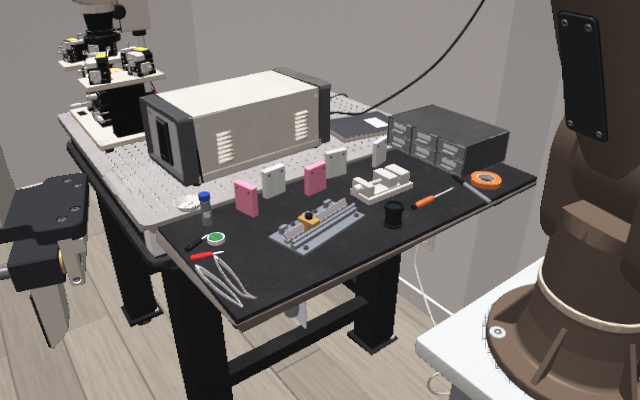

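View pics/top.png

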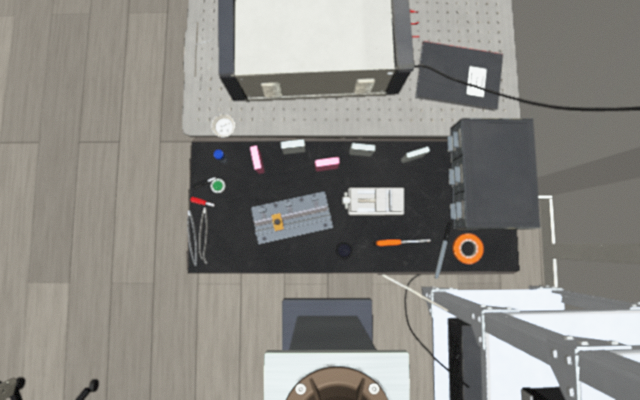

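```bash
cat > fit.py <<'E'
from h import *
from scipy.optimize import minimize
def box(x,y,a,t=.012,w=.05,h=.06):
    c=np.array([[i*t/2,j*w/2,k] for i in(-1,1) for j in(-1,1) for k in(0,h)])
    M=R.from_euler('z',a).as_matrix(); return c@M.T+[x,y,0]
def sil(p,P,S=4):
    m=np.zeros((400*S,640*S),np.uint8); q=cv2.convexHull(((proj(p,P)+.5)*S).astype(np.int32)); cv2.fillConvexPoly(m,q,1)
    return cv2.resize(m.astype(np.float32),(640,400),interpolation=cv2.INTER_AREA)
def fit(views,x0):
    def cost(v):
        return sum(np.abs(sil(p,box(v[0],v[1],v[2]/4))-m).sum()/m.sum() for p,m in views)
    best=None
    for a in np.arange(-90,90,15):
        r=minimize(cost,[*x0,np.radians(a)*4],method='Nelder-Mead',options=dict(initial_simplex=np.array([[*x0,np.radians(a)*4]]*4)+np.vstack([np.zeros(3),np.diag([.01,.01,.4])]),xatol=1e-4,fatol=1e-3))
        if best is None or r.fun<best.fun: best=r
    return best.x[0],best.x[1],np.degrees(best.x[2]/4),best.fun
E
python3 - <<'E'
from fit import *
ps=[arm.get_image(c) for c in("scene","top")]
tr=[[(r["region"],np.array(r["centre"])*[640,400]) for r in arm.trace("plate",p)] for p in ps]
for n,x0 in dict(A=(.604,.099),B=(.597,-.05),C=(.584,-.173),pk1=(.58,.179),pk2=(.562,.015)).items():
    v=[]
    for p,t in zip(ps,tr):
        q=proj(p,[*x0,.03])[0]; 
        m=min(t,key=lambda r:np.linalg.norm(r[1]-q)); print(n,q.round(),m[1].round(1),m[0].sum()); v.append((p,m[0].astype(np.float32)))
    print(n,np.round(fit(v,x0),4)); print('  top only',np.round(fit(v[1:],x0),4),'scene',np.round(fit(v[:1],x0),4))
a=cv2.resize(ps[1]["frame"][185:250,240:345],None,fx=6,fy=6,interpolation=2)[:,:,::-1]
b=cv2.resize(ps[0]["frame"][190:255,260:380],None,fx=6,fy=6,interpolation=2)[:,:,::-1]
cv2.imwrite("pics/hold_top.png",a); cv2.imwrite("pics/hold_scene.png",b)
E
```

```text
A [273. 182.] [246.1 196.2] 698
A [292. 147.] [291.4 147. ] 243
A [0.6042 0.0969 8.2739 2.1269]
  top only [0.6043 0.0966 5.6131 0.1245] scene [ 5.7740e-01  1.7610e-01 -7.8328e+01  4.5100e-02]
B [333. 164.] [336.3 162.7] 582
B [359. 150.] [360.3 147.2] 222
B [ 0.5983 -0.0578 -3.0992  0.3499]
  top only [ 0.5983 -0.0568 -4.5273  0.2601] scene [ 0.6    -0.0587 -1.6855  0.0813]
C [379. 152.] [380.3 149.3] 403
C [414. 156.] [410.7 154.1] 181
C [ 0.5884 -0.1759 20.7639  0.4118]
  top only [ 0.5867 -0.1719 22.3724  0.2769] scene [ 0.5887 -0.1773 18.4689  0.0664]
pk1 [244. 198.] [246.1 196.2] 698
pk1 [257. 157.] [258.5 160.3] 238
pk1 [  0.5737   0.1772 -79.6864   0.2449]
  top only [  0.573    0.1769 -79.0765   0.1534] scene [ 5.77700e-01  1.76200e-01 -7.85641e+01  4.45000e-02]
pk2 [319. 178.] [310.8 180.9] 610
pk2 [330. 165.] [328.3 161.9] 210
pk2 [0.5655 0.0229 8.1222 0.2649]
  top only [0.5654 0.0223 7.6355 0.1765] scene [0.5678 0.0212 7.6468 0.0661]
```

View pics/hold_top.png

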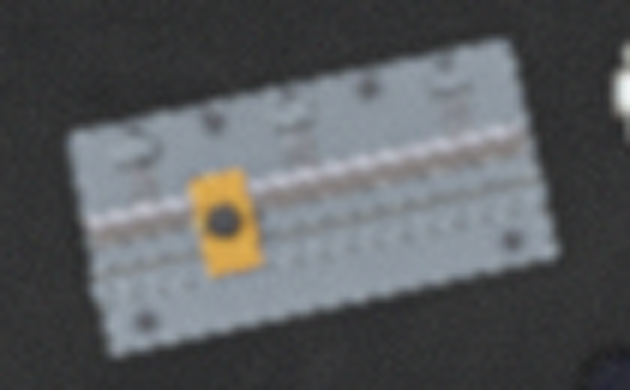

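View pics/hold_scene.png

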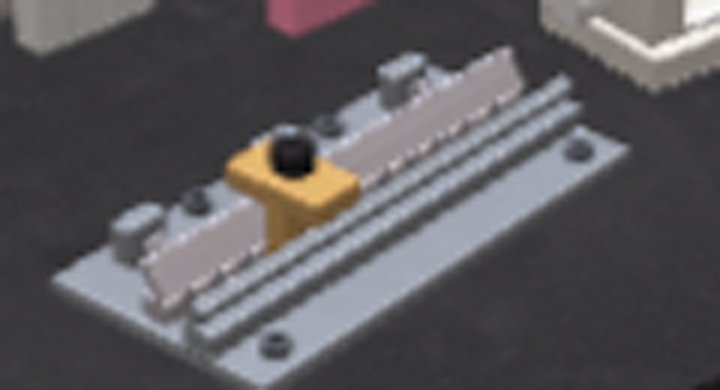

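```bash
python3 - <<'E'
from fit import *
import pickle
from scipy.optimize import least_squares
S=pickle.load(open("scene.pkl","rb"));T=pickle.load(open("top.pkl","rb"))
# crop pixel->image: (c+.5)/6-.5+off
t=lambda c:(np.array(c)+.5)/6-.5+[240,185]; s=lambda c:(np.array(c)+.5)/6-.5+[260,190]
def rect(v,z):
    M=R.from_euler('z',v[2]).as_matrix(); return np.array([[.042,.085,0],[.042,-.085,0],[-.042,-.085,0],[-.042,.085,0]])@M.T+[v[0],v[1],z]
ct=t([[70,130],[510,38],[558,255],[112,355]]); cs=s([[52,280],[628,150],[262,380]])
for z in(.006,):
  ft=lambda v:(proj(T,rect(v,z))-ct).ravel()
  fs=lambda v:(proj(S,rect(v,z))[[0,2,3]]-cs).ravel()
  for f in(ft,fs,lambda v:np.r_[ft(v),fs(v)]):
    r=least_squares(f,[.44,.1,.2],x_scale=[.01,.01,.1]); print(r.x,np.degrees(r.x[2]),np.round(r.fun,1))
def ln(p,f,a,b,z):
    A,B=onz(p,f(a),z),onz(p,f(b),z); return A.round(4),B.round(4),np.degrees(np.arctan2(-(A-B)[0],(A-B)[1])).round(2)
print('top jaw lip',ln(T,t,(90,222),(520,130),.026)); print('top wall',ln(T,t,(95,275),(540,180),.022))
print('scene wall',ln(S,s,(195,300),(570,85),.022),'back',ln(S,s,(200,330),(580,105),.022)); print('scene jaw',ln(S,s,(145,262),(510,50),.026))
# stop top corners z? knob top z .046
print('knob top',onz(T,t((223,218)),.046),onz(S,s((293,140)),.046))
# instrument / breadboard
for n,uv in dict(benchedge=(350,137),boxfront=(310,100),boxfrontR=(385,92)).items(): print(n,onz(T,uv,0),onz(T,uv,.03))
# rectified holder-plane views
for nm,p in(("T",T),("S",S)):
    pass
E
```

```text
[0.44876404 0.10090004 0.213119  ] 12.210819292215099 [-0.1  0.4 -0.   0.  -0.   0.1  0.2 -0.5]
[0.45032125 0.10023123 0.21622754] 12.388925628013553 [-0.3 -0.6  0.2 -0.6  0.1  1. ]
[0.44922058 0.10076298 0.21363861] 12.240590880402872 [-0.1  0.2  0.  -0.2  0.  -0.1  0.2 -0.7 -0.3 -0.3  0.5 -0.2  0.1  1.4]
top jaw lip (array([0.4371, 0.1814, 0.026 ]), array([0.4711, 0.0235, 0.026 ]), np.float64(12.15))
top wall (array([0.4178, 0.1799, 0.022 ]), array([0.4529, 0.0161, 0.022 ]), np.float64(12.09))
scene wall (array([0.4173, 0.1784, 0.022 ]), array([0.4472, 0.0166, 0.022 ]), np.float64(10.48)) back (array([0.4042, 0.1856, 0.022 ]), array([0.4357, 0.0223, 0.022 ]), np.float64(10.93))
scene jaw (array([0.4366, 0.1822, 0.026 ]), array([0.4705, 0.0219, 0.026 ]), np.float64(11.96))
knob top [0.43755633 0.1306919  0.046     ] [0.43874089 0.12917818 0.046     ]
benchedge [ 0.63514446 -0.03288131  0.        ] [ 0.62710444 -0.03022288  0.03      ]
boxfront [0.7244397  0.06037749 0.        ] [0.71345513 0.05996066 0.03      ]
boxfrontR [ 0.74474203 -0.11700361  0.        ] [ 0.73308798 -0.1115712   0.03      ]
```

```bash
python3 - <<'E'
from fit import *
ps=[arm.get_image(c) for c in("scene","top")]
S,T=ps
def masks(p): return [(r["region"],np.array(r["centre"])*[640,400]) for r in arm.trace("plate",p)]
tr=[masks(p) for p in ps]
A=(.604,.097)
for t in tr: print([c.round().tolist() for _,c in t])
v=[]
for p,t in zip(ps,tr):
    q=proj(p,[*A,.03])[0]; m=min(t,key=lambda r:np.linalg.norm(r[1]-q))
    if np.linalg.norm(m[1]-q)<8: v.append((p,m[0].astype(np.float32)))
print(len(v),fit(v,A)); 
im=S["frame"][:,:,::-1].copy()
k=5; crop=cv2.resize(im[130:235,225:405][:, :],None,fx=4.4,fy=4.4,interpolation=2)
pt=lambda q:tuple(((np.array(q)-[225,130]+.5)*4.4).astype(int).tolist())
for z,c in((0,(0,0,255)),(.02,(0,255,255)),(.04,(0,255,0))):
    for x in(205,240,270,325,345,385,400):
        cv2.circle(crop,pt(proj(S,onz(T,(x,137),z))[0]),3,c,-1)
for b in((.604,.097,5.6),(.599,-.058,-3),(.588,-.176,19.5)):
    P=proj(S,box(b[0],b[1],np.radians(b[2])))
    for i,j in((1,3),(3,7),(7,5),(5,1),(0,2),(0,1),(2,3)): cv2.line(crop,pt(P[i]),pt(P[j]),(255,0,0),1)
cv2.imwrite("pics/c3.png",crop)
E
```

```text
[[335.0, 164.0], [313.0, 177.0], [380.0, 151.0], [247.0, 198.0], [214.0, 236.0]]
[[294.0, 148.0], [361.0, 148.0], [326.0, 165.0], [413.0, 153.0]]
1 (np.float64(0.6053604803481523), np.float64(0.09803520510406596), np.float64(8.163269173617481), np.float64(0.17770126461982727))
```

View pics/c3.png

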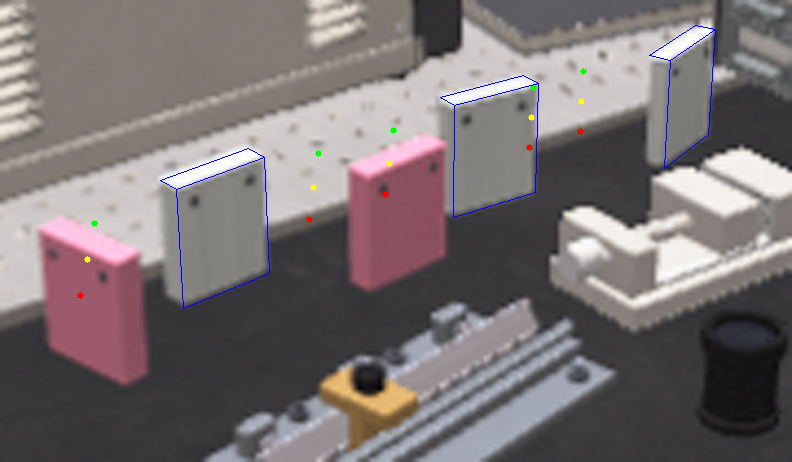

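The three candidates are the white plates at crop (217,230), (489,145) and (682,100), which are top-view pixels (293,147), (362,149) and (416,154). They match the description in shape and colour. The two pink plates are excluded, and the bench edge is level with the table. I'll pinch the left one first.

Request:
{"method": "carry_out", "body": {
  "claw": [4,4,4,4,4,4,4,4,4,4,4,4,4,4,4,4,4],
  "delta_pos": [
    [-3.48,-2.3,0.4],
    [-3.48,-2.3,0.4],
    [-3.48,-2.3,0.4],
    [-3.48,-2.3,0.4],
    [-3.48,-2.3,0.4],
    [-3.48,-2.3,0.4],
    [-3.48,-2.3,0.4],
    [-3.48,-2.3,0.4],
    [-3.48,-2.3,0.4],
    [-3.48,-2.3,0.4],
    [-3.48,-2.3,0.4],
    [-3.48,-2.3,0.4],
    [-3.48,-2.3,0.4],
    [-3.48,-2.3,0.4],
    [-3.48,-2.3,0.4],
    [-3.48,-2.3,0.4],
    [0,0,0]
  ],
  "angular": [
    [0,0,0],
    [0,0,0],
    [0,0,0],
    [0,0,0],
    [0,0,0],
    [0,0,0],
    [0,0,0],
    [0,0,0],
    [0,0,0],
    [0,0,0],
    [0,0,0],
    [0,0,0],
    [0,0,0],
    [0,0,0],
    [0,0,0],
    [0,0,0],
    [0,0,0]
  ],
  "force": 5
}}

```text
clock: 3.0
position: [0.6083, 0.0917, 0.1624]
ee_rot: [0.436, 3.109, -0.005]
force: [-0.4, 0.3, -0.4]
width: 0.436
gripper_force: 0.0
```

Request:
{"method": "carry_out", "body": {
  "claw": [3,3,3,3,3,3,3,3,3,3],
  "delta_pos": [
    [0,0,0.3],
    [0,0,0.3],
    [0,0,0.3],
    [0,0,0.3],
    [0,0,0.3],
    [0,0,0.3],
    [0,0,0.3],
    [0,0,0.3],
    [0,0,0],
    [0,0,0]
  ],
  "angular": [
    [0,0,0.147],
    [0,0,0.147],
    [0,0,0.147],
    [0,0,0.147],
    [0,0,0.147],
    [0,0,0.147],
    [0,0,0.147],
    [0,0,0.147],
    [0,0,0],
    [0,0,0]
  ]
}}

```text
clock: 4.0
position: [0.6051, 0.0991, 0.1388]
ee_rot: [-2.074, -2.36, 0.0]
force: [0.7, -0.2, -0.0]
width: 0.335
gripper_force: 0.0
```

```bash
cat >> h.py <<'E'
def go(x,y,yaw):
    "tool-frame cm & turn to bring TCP to x,y with tool y at yaw deg"
    s=arm.observe(); M=R.from_rotvec(s["ee_rot"]).as_matrix(); p=np.array(s["position"])
    Y=np.degrees(np.arctan2(M[1,1],M[0,1])); print("clock",round(s["clock"],2),"pos",p.round(4),"yaw",Y.round(2),"tz",M[:,2].round(4),"F",np.round(s["force"],2),"w mm",round(s["width"]*91.8,2),"gf",round(s["gripper_force"],1),"j7",round(s["joints"][6],2))
    d=M.T@np.array([x-p[0],y-p[1],0])*100; dy=(yaw-Y+90)%180-90
    print("  shift cm",d.round(2),"turn z rad",-np.radians(dy).round(4))
E
python3 -c "
from h import *
go(.6048,.0975,7)"
```

```text
clock 4.0 pos [0.6051 0.0991 0.1388] yaw 7.38 tz [-1.e-04 -1.e-04 -1.e+00] F [ 0.7  -0.15 -0.01] w mm 30.74 gf 0.0 j7 0.17
  shift cm [-0.15 -0.05  0.  ] turn z rad 0.0066
```

Request:
{"method": "carry_out", "body": {
  "claw": [3,3,3,3,3,3,0.8,0.8,0.8,0.8,0.8,0.8,0.8,0.8],
  "delta_pos": [
    [-0.15,-0.05,2.2],
    [0,0,2.2],
    [0,0,2.2],
    [0,0,2.2],
    [0,0,2.2],
    [0,0,0.7],
    [0,0,0],
    [0,0,0],
    [0,0,0],
    [0,0,0],
    [0,0,0],
    [0,0,0],
    [0,0,0],
    [0,0,0]
  ],
  "angular": [
    [0,0,0],
    [0,0,0],
    [0,0,0],
    [0,0,0],
    [0,0,0],
    [0,0,0],
    [0,0,0],
    [0,0,0],
    [0,0,0],
    [0,0,0],
    [0,0,0],
    [0,0,0],
    [0,0,0],
    [0,0,0]
  ],
  "force": 4
}}

```text
clock: 5.4
position: [0.6058, 0.0972, 0.0229]
ee_rot: [2.079, 2.354, 0.002]
force: [-1.1, -0.3, 6.0]
width: 0.15
gripper_force: 4.0
```

```bash
python3 -c "
from h import *
go(.599,-.058,-3)"
```

```text
clock 5.4 pos [0.6058 0.0972 0.0229] yaw 7.11 tz [ 1.8e-03  5.0e-04 -1.0e+00] F [-1.08 -0.32  6.02] w mm 13.79 gf 4.0 j7 0.24
  shift cm [-1.532e+01 -2.590e+00 -1.000e-02] turn z rad 0.1765
```

Request:
{"method": "carry_out", "body": {
  "claw": [0.8,0.8,0.8],
  "delta_pos": [
    [0,0,-0.1],
    [0,0,0],
    [0,0,0]
  ],
  "angular": [
    [0,0,0],
    [0,0,0],
    [0,0,0]
  ],
  "force": 8
}}

```text
clock: 5.7
position: [0.6049, 0.0972, 0.0229]
ee_rot: [-2.079, -2.355, -0.0]
force: [-1.2, 0.3, 3.0]
width: 0.152
gripper_force: 8.0
```

Request:
{"method": "carry_out", "body": {
  "claw": [3,3,3],
  "delta_pos": [
    [0,0,0],
    [0,0,0],
    [0,0,0]
  ],
  "angular": [
    [0,0,0],
    [0,0,0],
    [0,0,0]
  ]
}}

```text
clock: 6.0
position: [0.6049, 0.0971, 0.0227]
ee_rot: [-2.08, -2.355, 0.0]
force: [-0.3, -0.2, 0.8]
width: 0.317
gripper_force: 0.0
```

Request:
{"method": "carry_out", "body": {
  "claw": [3,3,3,3,3,3,3,3,3,3],
  "delta_pos": [
    [0,0,-2],
    [0,0,-3],
    [0,0,-3],
    [-3.8,-0.65,-1],
    [-3.8,-0.65,0],
    [-3.8,-0.65,0],
    [-3.85,-0.6,0],
    [0,0,0],
    [0,0,0],
    [0,0,0]
  ],
  "angular": [
    [0,0,0],
    [0,0,0],
    [0,0,0],
    [0,0,0],
    [0,0,0],
    [0,0,0],
    [0,0,0],
    [0,0,0.09],
    [0,0,0.09],
    [0,0,0]
  ]
}}

```text
clock: 7.0
position: [0.5984, -0.0577, 0.1126]
ee_rot: [-2.285, -2.156, 0.0]
force: [-0.2, 0.4, 0.4]
width: 0.326
gripper_force: 0.0
```

```bash
python3 -c "
from h import *
go(.599,-.058,-3)"
```

```text
clock 7.0 pos [ 0.5984 -0.0577  0.1126] yaw -3.34 tz [-2.e-04 -1.e-04 -1.e+00] F [-0.16  0.39  0.38] w mm 29.93 gf 0.0 j7 0.29
  shift cm [-0.03  0.06 -0.  ] turn z rad -0.0059
```

Request:
{"method": "carry_out", "body": {
  "claw": [3,3,3,3,3,0.7,0.7,0.7,0.7,0.7,0.7,0.7,0.7,0.7,0.7],
  "delta_pos": [
    [0,0.05,2],
    [0,0,2.5],
    [0,0,2.5],
    [0,0,1.8],
    [0,0,0],
    [0,0,0],
    [0,0,0],
    [0,0,0],
    [0,0,0],
    [0,0,0],
    [0,0,0],
    [0,0,0],
    [0,0,0],
    [0,0,0],
    [0,0,0]
  ],
  "angular": [
    [0,0,0],
    [0,0,0],
    [0,0,0],
    [0,0,0],
    [0,0,0],
    [0,0,0],
    [0,0,0],
    [0,0,0],
    [0,0,0],
    [0,0,0],
    [0,0,0],
    [0,0,0],
    [0,0,0],
    [0,0,0],
    [0,0,0]
  ],
  "force": 4
}}

```text
clock: 8.5
position: [0.5998, -0.0574, 0.0258]
ee_rot: [2.282, 2.158, 0.002]
force: [0.0, -0.4, 6.0]
width: 0.128
gripper_force: 4.0
```

```bash
python3 -c "
from h import *
go(.588,-.176,19.5)"
```

```text
clock 8.5 pos [ 0.5998 -0.0574  0.0258] yaw -3.2 tz [ 1.8e-03  3.0e-04 -1.0e+00] F [ 0.04 -0.43  6.05] w mm 11.8 gf 4.0 j7 0.36
  shift cm [-1.191e+01 -5.100e-01 -1.000e-02] turn z rad -0.3962
```

B reads 11.8 mm and A read 13.9 mm, so B is the 12 mm plate. I'll grip it more firmly and carry it over.

Request:
{"method": "carry_out", "body": {
  "claw": [0.5,0.5,0.5,0.5,0.5,0.5,0.5,0.5,0.5],
  "delta_pos": [
    [0,0,0],
    [0,0,0],
    [0,0,0],
    [0,0,-1],
    [0,0,-2],
    [0,0,-2.5],
    [0,0,-2.5],
    [0,0,-2],
    [0,0,0]
  ],
  "angular": [
    [0,0,0],
    [0,0,0],
    [0,0,0],
    [0,0,0],
    [0,0,0],
    [0,0,0],
    [0,0,0],
    [0,0,0],
    [0,0,0]
  ],
  "force": 30
}}

```text
clock: 9.4
position: [0.6007, -0.0578, 0.1281]
ee_rot: [2.28, 2.156, 0.006]
force: [0.6, -0.5, -1.1]
width: 0.127
gripper_force: 30.0
```

```bash
python3 -c "
from h import *
go(.450,.0744,12.15)"
```

```text
clock 9.4 pos [ 0.6007 -0.0578  0.1281] yaw -3.22 tz [ 5.e-03  1.e-04 -1.e+00] F [ 0.55 -0.51 -1.11] w mm 11.7 gf 30.0 j7 0.28
  shift cm [ 12.36 -15.79  -0.07] turn z rad -0.2683
```

Request:
{"method": "carry_out", "body": {
  "claw": [0.5,0.5,0.5,0.5,0.5,0.5,0.5,0.5,0.5,0.5,0.5,0.5,0.5,0.5],
  "delta_pos": [
    [0.8,-1,0],
    [1.6,-2,0],
    [2,-2.6,0],
    [2,-2.6,0],
    [2,-2.6,0],
    [2,-2.5,0],
    [1.36,-1.6,0],
    [0.6,-0.9,0],
    [0,0,0],
    [0,0,0],
    [0,0,0],
    [0,0,0],
    [0,0,0],
    [0,0,0]
  ],
  "angular": [
    [0,0,0],
    [0,0,0],
    [0,0,0],
    [0,0,0],
    [0,0,0],
    [0,0,0],
    [0,0,0],
    [0,0,0],
    [0,0,-0.07],
    [0,0,-0.07],
    [0,0,-0.07],
    [0,0,-0.058],
    [0,0,0],
    [0,0,0]
  ]
}}

```text
clock: 10.8
position: [0.4478, 0.0745, 0.1244]
ee_rot: [-1.977, -2.442, 0.001]
force: [0.1, 0.6, -1.1]
width: 0.129
gripper_force: 30.0
```

```bash
python3 - <<'E'
from h import *
go(.450,.0744,12.15)
S=arm.get_image("scene");T=arm.get_image("top")
a=cv2.resize(S["frame"][130:250,255:375],(600,600),interpolation=2)[:,:,::-1]
cv2.imwrite("pics/held.png",a)
E
```

```text
clock 10.8 pos [0.4478 0.0745 0.1244] yaw 12.02 tz [-6.e-04 -3.e-04 -1.e+00] F [ 0.07  0.55 -1.05] w mm 11.8 gf 30.0 j7 0.18
  shift cm [-0.06  0.21 -0.  ] turn z rad -0.0023
```

View pics/held.png

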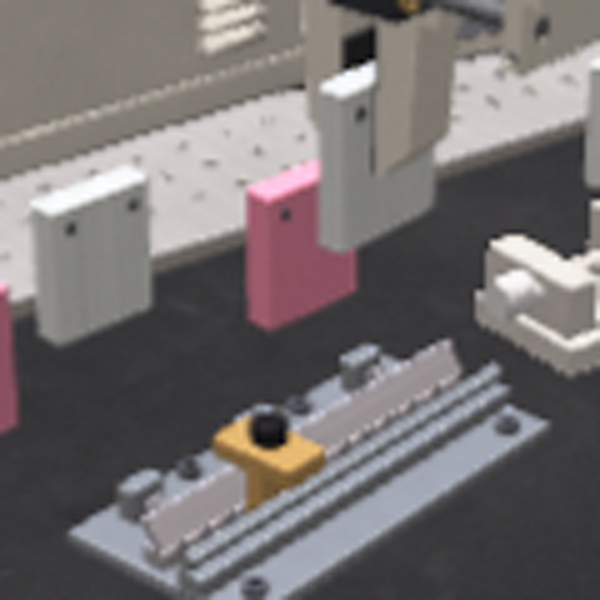

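```bash
python3 - <<'E'
from fit import *
s=arm.observe(); p=s["position"]
M=R.from_rotvec(s["ee_rot"]).as_matrix(); yaw=np.arctan2(M[1,1],M[0,1])
for c in("scene","top"):
    P=arm.get_image(c); b=box(p[0],p[1],yaw)+[0,0,p[2]-.0256]
    q=proj(P,b); print(c,((q[[0,2,3,6]]-[255,130]+.5)*5).round(0).tolist() if c=="scene" else q.round(1).tolist())
    for r in arm.trace("plate",P):
        m=r["region"].astype(np.uint8); cc=np.array(r["centre"])*[640,400]
        if np.linalg.norm(cc-q.mean(0))<25: print(r["conf"],cc,"model mid",q.mean(0).round(1),"bbox",cv2.boundingRect(m),"model bbox",q.min(0).round(1),q.max(0).round(1))
E
```

```text
scene [[438.0, 209.0], [345.0, 258.0], [346.0, 95.0], [319.0, 247.0]]
0.74 [326.08 167.2 ] model mid [330.3 159.3] bbox (318, 144, 24, 36) model bbox [318.2 138.2] [342.7 181. ]
top [[314.7, 214.7], [314.6, 212.5], [290.5, 219.9], [288.5, 218.0], [313.5, 208.9], [313.3, 206.3], [289.3, 214.1], [287.2, 211.8]]
```

Request:
{"method": "carry_out", "body": {
  "claw": [0.5,0.5,0.5,0.5,0.5,0.5,0.5,0.5],
  "delta_pos": [
    [-0.06,0.21,1],
    [0,0,1.5],
    [0,0,1.5],
    [0,0,1.5],
    [0,0,0.7],
    [0,0,0.2],
    [0,0,0],
    [0,0,0]
  ],
  "angular": [
    [0,0,-0.002],
    [0,0,0],
    [0,0,0],
    [0,0,0],
    [0,0,0],
    [0,0,0],
    [0,0,0],
    [0,0,0]
  ]
}}

```text
clock: 11.9
position: [0.4507, 0.0747, 0.0611]
ee_rot: [1.971, 2.445, 0.001]
force: [-0.2, 0.6, -0.5]
width: 0.13
gripper_force: 30.0
```

```bash
python3 - <<'E'
from h import *
go(.450,.0744,12.15)
S=arm.get_image("scene");T=arm.get_image("top")
a=cv2.resize(S["frame"][170:250,265:375],(770,560),interpolation=2)[:,:,::-1]
cv2.imwrite("pics/over.png",a)
E
```

```text
clock 11.9 pos [0.4507 0.0747 0.0611] yaw 12.25 tz [ 7.e-04  2.e-04 -1.e+00] F [-0.2   0.59 -0.48] w mm 11.89 gf 30.0 j7 0.27
  shift cm [-0.02 -0.08 -0.  ] turn z rad 0.0018
```

View pics/over.png

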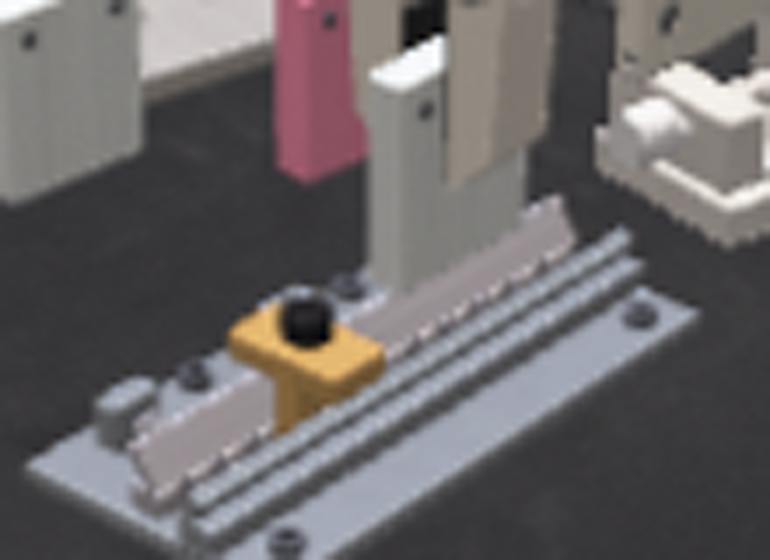

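```bash
python3 - <<'E'
from fit import *
S=arm.get_image("scene");T=arm.get_image("top")
b=box(.4507,.0747,np.radians(12.25))
f=lambda P:((proj(S,P)-[265,170]+.5)*7).round(0).tolist()
print("plate bottom .0355",f(b[[0,2,6]]+[0,0,.0355]),".0385",f(b[[0,2,6]]+[0,0,.0385]))
ux=np.array([.9776,.2105,0]);uy=np.array([-.2105,.9776,0])
L=lambda s,z:[s*ux+u*uy+[0,0,z] for u in(-.08,-.022,.003,.085)]
print("jaw lip",f(L(.4651,.026)),"wall lip",f(L(.4456,.022)))
# straight-down profile in top image perpendicular to groove, u avg over free part
for nm,P in(("top",T),("scene",S)):
    g=P["frame"].astype(np.float32)
    rows=[]
    for s in np.arange(.425,.485,.002):
        pts=proj(P,[s*ux+u*uy+[0,0,.024] for u in np.linspace(.055,.08,12)]).astype(np.float32)
        rows.append(cv2.remap(g,pts[:,0].reshape(1,-1).copy(),pts[:,1].reshape(1,-1).copy(),cv2.INTER_LINEAR).mean())
    print(nm,dict(zip(np.arange(.425,.485,.002).round(3).tolist(),np.round(rows).astype(int).tolist())))
E
```

```text
plate bottom .0355 [[531.0, 227.0], [407.0, 300.0], [371.0, 285.0]] .0385 [[531.0, 217.0], [407.0, 290.0], [371.0, 275.0]]
jaw lip [[565.0, 195.0], [427.0, 276.0], [363.0, 313.0], [139.0, 444.0]] wall lip [[621.0, 231.0], [484.0, 314.0], [421.0, 352.0], [197.0, 488.0]]
top {0.425: 84, 0.427: 84, 0.429: 84, 0.431: 84, 0.433: 85, 0.435: 84, 0.437: 84, 0.439: 84, 0.441: 84, 0.443: 84, 0.445: 84, 0.447: 84, 0.449: 84, 0.451: 84, 0.453: 84, 0.455: 84, 0.457: 84, 0.459: 84, 0.461: 84, 0.463: 84, 0.465: 83, 0.467: 83, 0.469: 83, 0.471: 83, 0.473: 83, 0.475: 83, 0.477: 83, 0.479: 83, 0.481: 83, 0.483: 82}
scene {0.425: 90, 0.427: 131, 0.429: 169, 0.431: 170, 0.433: 143, 0.435: 105, 0.437: 125, 0.439: 165, 0.441: 166, 0.443: 142, 0.445: 110, 0.447: 126, 0.449: 157, 0.451: 153, 0.453: 149, 0.455: 147, 0.457: 147, 0.459: 148, 0.461: 149, 0.463: 149, 0.465: 156, 0.467: 172, 0.469: 177, 0.471: 156, 0.473: 140, 0.475: 126, 0.477: 109, 0.479: 105, 0.481: 114, 0.483: 126}
```

Request:
{"method": "carry_out", "body": {
  "claw": [0.5,0.5,0.5,0.5,0.5,0.5],
  "delta_pos": [
    [0,-0.05,0.3],
    [0,0,0.3],
    [0,0,0.3],
    [0,0,0.3],
    [0,0,0],
    [0,0,0]
  ],
  "angular": [
    [0,0,0],
    [0,0,0],
    [0,0,0],
    [0,0,0],
    [0,0,0],
    [0,0,0]
  ]
}}

```text
clock: 12.7
position: [0.4498, 0.0745, 0.0486]
ee_rot: [-1.972, -2.446, 0.0]
force: [0.2, 0.9, -0.8]
width: 0.13
gripper_force: 30.0
```

Request:
{"method": "carry_out", "body": {
  "claw": [0.5,0.5,0.5,0.5,0.5],
  "delta_pos": [
    [0,0,0.15],
    [0,0,0.15],
    [0,0,0.15],
    [0,0,0],
    [0,0,0]
  ],
  "angular": [
    [0,0,0],
    [0,0,0],
    [0,0,0],
    [0,0,0],
    [0,0,0]
  ]
}}

```text
clock: 13.2
position: [0.449, 0.0745, 0.044]
ee_rot: [-1.971, -2.445, 0.002]
force: [-4.2, -0.7, 1.4]
width: 0.127
gripper_force: 30.0
```

Request:
{"method": "carry_out", "body": {
  "claw": [0.5,0.5,0.5,0.5,0.5],
  "delta_pos": [
    [0,0,0.15],
    [0,0,0.15],
    [0,0,0.15],
    [0,0,0],
    [0,0,0]
  ],
  "angular": [
    [0,0,0],
    [0,0,0],
    [0,0,0],
    [0,0,0],
    [0,0,0]
  ]
}}

```text
clock: 13.7
position: [0.4491, 0.0745, 0.0396]
ee_rot: [-1.971, -2.445, 0.001]
force: [-5.1, -0.7, 5.8]
width: 0.128
gripper_force: 30.0
```

Request:
{"method": "carry_out", "body": {
  "claw": [0.5,0.5,0.5,0.5],
  "delta_pos": [
    [0,0,0.15],
    [0,0,0.15],
    [0,0,0],
    [0,0,0]
  ],
  "angular": [
    [0,0,0],
    [0,0,0],
    [0,0,0],
    [0,0,0]
  ]
}}

```text
clock: 14.1
position: [0.4492, 0.0745, 0.0364]
ee_rot: [-1.971, -2.445, 0.002]
force: [-4.3, -0.5, -1.4]
width: 0.129
gripper_force: 30.0
```

Request:
{"method": "carry_out", "body": {
  "claw": [0.5,0.5,0.5,0.5],
  "delta_pos": [
    [0,0,0.1],
    [0,0,0.1],
    [0,0,0],
    [0,0,0]
  ],
  "angular": [
    [0,0,0],
    [0,0,0],
    [0,0,0],
    [0,0,0]
  ]
}}

```text
clock: 14.5
position: [0.4492, 0.0745, 0.0345]
ee_rot: [-1.971, -2.445, 0.001]
force: [-5.0, -0.9, -1.2]
width: 0.127
gripper_force: 30.0
```

Request:
{"method": "carry_out", "body": {
  "claw": [0.5,0.5,0.5,0.5],
  "delta_pos": [
    [0,0,0.1],
    [0,0,0.05],
    [0,0,0],
    [0,0,0]
  ],
  "angular": [
    [0,0,0],
    [0,0,0],
    [0,0,0],
    [0,0,0]
  ]
}}

```text
clock: 14.9
position: [0.4492, 0.0745, 0.033]
ee_rot: [-1.971, -2.445, 0.001]
force: [-4.9, -1.0, 0.2]
width: 0.13
gripper_force: 30.0
```

Request:
{"method": "carry_out", "body": {
  "claw": [0.5,0.5,0.5],
  "delta_pos": [
    [0,0,0.1],
    [0,0,0],
    [0,0,0]
  ],
  "angular": [
    [0,0,0],
    [0,0,0],
    [0,0,0]
  ]
}}

```text
clock: 15.2
position: [0.4492, 0.0745, 0.032]
ee_rot: [-1.971, -2.445, 0.001]
force: [-5.7, -1.6, 0.2]
width: 0.132
gripper_force: 30.0
```

Request:
{"method": "carry_out", "body": {
  "claw": [0.5,0.5,0.5],
  "delta_pos": [
    [0,0,0.08],
    [0,0,0],
    [0,0,0]
  ],
  "angular": [
    [0,0,0],
    [0,0,0],
    [0,0,0]
  ]
}}

```text
clock: 15.5
position: [0.4492, 0.0745, 0.0317]
ee_rot: [-1.971, -2.445, 0.001]
force: [-8.3, -1.4, 12.0]
width: 0.129
gripper_force: 30.0
```

Request:
{"method": "carry_out", "body": {
  "claw": [0.5,0.5,0.5],
  "delta_pos": [
    [0,0,0.08],
    [0,0,0],
    [0,0,0]
  ],
  "angular": [
    [0,0,0],
    [0,0,0],
    [0,0,0]
  ]
}}

```text
clock: 15.8
position: [0.4493, 0.0746, 0.0317]
ee_rot: [-1.971, -2.445, -0.001]
force: [-11.6, -2.7, 28.6]
width: 0.128
gripper_force: 30.0
```

Request:
{"method": "carry_out", "body": {
  "claw": [0.5,0.5,0.5],
  "delta_pos": [
    [0,0,-0.12],
    [0,0,0],
    [0,0,0]
  ],
  "angular": [
    [0,0,0],
    [0,0,0],
    [0,0,0]
  ]
}}

```text
clock: 16.1
position: [0.4492, 0.0745, 0.0318]
ee_rot: [-1.971, -2.445, 0.001]
force: [-5.9, -1.0, 3.6]
width: 0.13
gripper_force: 30.0
```

Request:
{"method": "carry_out", "body": {
  "claw": [0.5,0.5,0.5],
  "delta_pos": [
    [0,-0.03,0],
    [0,0,0],
    [0,0,0]
  ],
  "angular": [
    [0,0,0],
    [0,0,0],
    [0,0,0]
  ]
}}

```text
clock: 16.4
position: [0.4492, 0.0745, 0.0318]
ee_rot: [-1.971, -2.446, 0.001]
force: [-5.7, -1.8, 1.8]
width: 0.134
gripper_force: 30.0
```

```bash
python3 - <<'E'
from h import *
go(.450,.0744,12.15)
S=arm.get_image("scene");T=arm.get_image("top")
a=cv2.resize(S["frame"][170:250,265:375],(770,560),interpolation=2)[:,:,::-1]
cv2.imwrite("pics/in.png",a)
E
```

```text
clock 16.4 pos [0.4492 0.0745 0.0318] yaw 12.26 tz [-7.e-04 -0.e+00 -1.e+00] F [-5.71 -1.79  1.78] w mm 12.31 gf 30.0 j7 0.32
  shift cm [-0.03  0.08 -0.  ] turn z rad 0.0019
```

View pics/in.png

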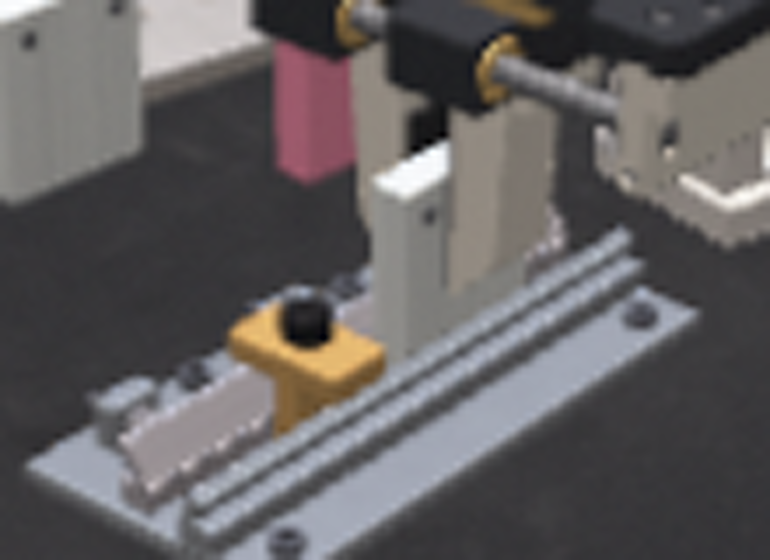

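Request:
{"method": "carry_out", "body": {
  "claw": [0.5,0.5,0.5],
  "delta_pos": [
    [0,-0.06,0],
    [0,0,0],
    [0,0,0]
  ],
  "angular": [
    [0,0,0],
    [0,0,0],
    [0,0,0]
  ]
}}

```text
clock: 16.8
position: [0.4491, 0.0745, 0.0318]
ee_rot: [1.971, 2.446, 0.0]
force: [-3.5, -0.5, -1.4]
width: 0.134
gripper_force: 30.0
```

Request:
{"method": "carry_out", "body": {
  "claw": [0.5,0.5,0.5],
  "delta_pos": [
    [0,-0.06,0],
    [0,0,0],
    [0,0,0]
  ],
  "angular": [
    [0,0,0],
    [0,0,0],
    [0,0,0]
  ]
}}

```text
clock: 17.1
position: [0.4491, 0.0745, 0.0318]
ee_rot: [1.971, 2.445, 0.001]
force: [1.1, 0.1, -7.5]
width: 0.131
gripper_force: 30.0
```

Request:
{"method": "carry_out", "body": {
  "claw": [0.5,0.5,0.5,0.5,0.5,0.5,0.5,0.5],
  "delta_pos": [
    [0,0,0.04],
    [0.1,0,0],
    [0.2,0,0],
    [0.2,0,0],
    [0.2,0,0],
    [0.1,0,0],
    [0,0,0],
    [0,0,0]
  ],
  "angular": [
    [0,0,0],
    [0,0,0],
    [0,0,0],
    [0,0,0],
    [0,0,0],
    [0,0,0],
    [0,0,0],
    [0,0,0]
  ]
}}

```text
clock: 17.9
position: [0.4477, 0.0804, 0.0318]
ee_rot: [1.972, 2.442, 0.0]
force: [1.3, -8.4, 1.0]
width: 0.127
gripper_force: 30.0
```

Request:
{"method": "carry_out", "body": {
  "claw": [0.5,0.5,0.5,0.5,0.5,0.5],
  "delta_pos": [
    [0.2,0,0],
    [0.2,0,0],
    [0.2,0,0],
    [0.1,0,0],
    [0,0,0],
    [0,0,0]
  ],
  "angular": [
    [0,0,0],
    [0,0,0],
    [0,0,0],
    [0,0,0],
    [0,0,0],
    [0,0,0]
  ]
}}

```text
clock: 18.5
position: [0.4463, 0.0872, 0.0318]
ee_rot: [1.972, 2.442, 0.0]
force: [0.9, -7.3, 2.3]
width: 0.128
gripper_force: 30.0
```

```bash
python3 - <<'E'
from h import *
go(.450,.0744,12.15)
p=arm.observe()["position"]; print("u",-.2105*p[0]+.9776*p[1])
S=arm.get_image("scene")
a=cv2.resize(S["frame"][180:245,290:350],(600,650),interpolation=2)[:600,:,::-1]
cv2.imwrite("pics/near.png",a)
E
```

```text
clock 18.5 pos [0.4463 0.0872 0.0318] yaw 12.15 tz [ 0.0021 -0.0015 -1.    ] F [ 0.94 -7.34  2.29] w mm 11.75 gf 30.0 j7 0.28
  shift cm [-1.33  0.1   0.  ] turn z rad -0.0001
u -0.008703102957269906
```

View pics/near.png

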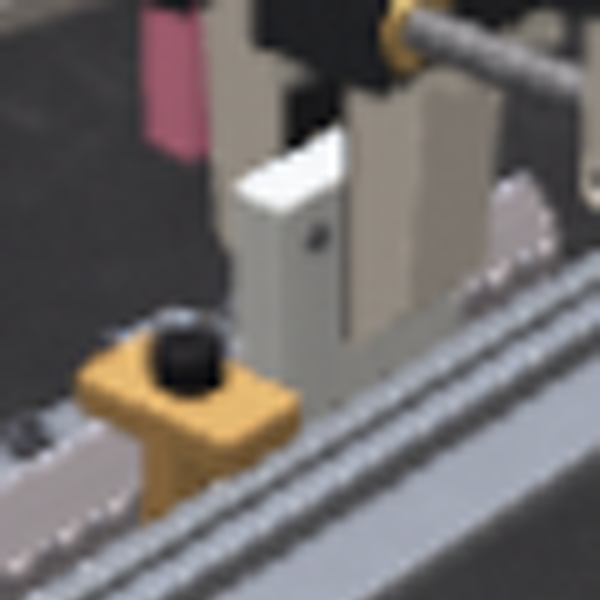

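Request:
{"method": "carry_out", "body": {
  "claw": [0.5,0.5,0.5,0.5],
  "delta_pos": [
    [0.1,0,0],
    [0.1,0,0],
    [0.1,0,0],
    [0,0,0]
  ],
  "angular": [
    [0,0,0],
    [0,0,0],
    [0,0,0],
    [0,0,0]
  ]
}}

```text
clock: 18.95
position: [0.4456, 0.0901, 0.0318]
ee_rot: [1.972, 2.442, 0.0]
force: [1.2, -7.9, 2.5]
width: 0.126
gripper_force: 30.0
```

Request:
{"method": "carry_out", "body": {
  "claw": [0.5,0.5,0.5],
  "delta_pos": [
    [0.06,0,0],
    [0,0,0],
    [0,0,0]
  ],
  "angular": [
    [0,0,0],
    [0,0,0],
    [0,0,0]
  ]
}}

```text
clock: 19.25
position: [0.4455, 0.0905, 0.0318]
ee_rot: [1.973, 2.442, 0.0]
force: [1.5, -8.4, 1.0]
width: 0.128
gripper_force: 30.0
```

Request:
{"method": "carry_out", "body": {
  "claw": [0.5,0.5,0.5],
  "delta_pos": [
    [0.06,0,0],
    [0,0,0],
    [0,0,0]
  ],
  "angular": [
    [0,0,0],
    [0,0,0],
    [0,0,0]
  ]
}}

```text
clock: 19.55
position: [0.4453, 0.0911, 0.0318]
ee_rot: [1.973, 2.442, 0.0]
force: [1.5, -8.7, 2.5]
width: 0.129
gripper_force: 30.0
```

Request:
{"method": "carry_out", "body": {
  "claw": [0.5,0.5,0.5],
  "delta_pos": [
    [0.05,0,0],
    [0,0,0],
    [0,0,0]
  ],
  "angular": [
    [0,0,0],
    [0,0,0],
    [0,0,0]
  ]
}}

```text
clock: 19.85
position: [0.4453, 0.0916, 0.0318]
ee_rot: [1.972, 2.442, 0.0]
force: [0.9, -8.2, 1.5]
width: 0.129
gripper_force: 30.0
```

Request:
{"method": "carry_out", "body": {
  "claw": [0.5,0.5,0.5],
  "delta_pos": [
    [0.05,0,0],
    [0,0,0],
    [0,0,0]
  ],
  "angular": [
    [0,0,0],
    [0,0,0],
    [0,0,0]
  ]
}}

```text
clock: 20.15
position: [0.4452, 0.092, 0.0318]
ee_rot: [1.973, 2.442, -0.0]
force: [0.2, -7.3, 1.9]
width: 0.13
gripper_force: 30.0
```

Request:
{"method": "carry_out", "body": {
  "claw": [0.5,0.5,0.5],
  "delta_pos": [
    [0.05,0,0],
    [0,0,0],
    [0,0,0]
  ],
  "angular": [
    [0,0,0],
    [0,0,0],
    [0,0,0]
  ]
}}

```text
clock: 20.45
position: [0.4451, 0.0925, 0.0318]
ee_rot: [1.973, 2.442, -0.0]
force: [1.5, -9.2, 2.4]
width: 0.13
gripper_force: 30.0
```

Request:
{"method": "carry_out", "body": {
  "claw": [0.5,0.5,0.5],
  "delta_pos": [
    [0.04,0,0],
    [0,0,0],
    [0,0,0]
  ],
  "angular": [
    [0,0,0],
    [0,0,0],
    [0,0,0]
  ]
}}

```text
clock: 20.75
position: [0.445, 0.0929, 0.0318]
ee_rot: [1.973, 2.442, -0.0]
force: [1.3, -8.2, 2.6]
width: 0.126
gripper_force: 30.0
```

```bash
python3 - <<'E'
from h import *
go(.450,.0744,12.15)
S=arm.get_image("scene"); f=S["frame"]
# brass mask: centroid + extreme right corner, compare with initial
import pickle
I=pickle.load(open("scene.pkl","rb"))["frame"]
for g in(I,f):
    h=cv2.cvtColor(g,cv2.COLOR_RGB2HSV); m=cv2.inRange(h,(12,120,90),(28,255,255)); m[:205]=0;m[245:]=0;m[:,:285]=0;m[:,330:]=0
    ys,xs=np.nonzero(m); print(len(xs),xs.mean(),ys.mean(),xs.min(),xs.max(),ys.min(),ys.max())
E
```

```text
clock 20.75 pos [0.445  0.0929 0.0318] yaw 12.13 tz [ 0.002  -0.0017 -1.    ] F [ 1.28 -8.18  2.62] w mm 11.59 gf 30.0 j7 0.27
  shift cm [-1.92  0.1   0.  ] turn z rad -0.0003
178 308.2752808988764 221.69662921348313 298 319 214 231
179 308.3296089385475 221.68156424581005 298 319 214 231
```

Request:
{"method": "carry_out", "body": {
  "claw": [0.5,0.5,0.5],
  "delta_pos": [
    [0.05,0,0],
    [0,0,0],
    [0,0,0]
  ],
  "angular": [
    [0,0,0],
    [0,0,0],
    [0,0,0]
  ]
}}

```text
clock: 21.1
position: [0.4449, 0.0934, 0.0318]
ee_rot: [1.973, 2.442, 0.0]
force: [0.7, -8.6, 2.3]
width: 0.131
gripper_force: 30.0
```

Request:
{"method": "carry_out", "body": {
  "claw": [0.5,0.5,0.5],
  "delta_pos": [
    [0.05,0,0],
    [0,0,0],
    [0,0,0]
  ],
  "angular": [
    [0,0,0],
    [0,0,0],
    [0,0,0]
  ]
}}

```text
clock: 21.4
position: [0.4448, 0.0939, 0.0318]
ee_rot: [1.973, 2.442, -0.0]
force: [1.5, -9.4, 2.0]
width: 0.13
gripper_force: 30.0
```

Request:
{"method": "carry_out", "body": {
  "claw": [0.5,0.5,0.5],
  "delta_pos": [
    [0.04,0,0],
    [0,0,0],
    [0,0,0]
  ],
  "angular": [
    [0,0,0],
    [0,0,0],
    [0,0,0]
  ]
}}

```text
clock: 21.7
position: [0.4447, 0.0943, 0.0318]
ee_rot: [1.973, 2.442, -0.0]
force: [0.7, -8.6, 2.8]
width: 0.132
gripper_force: 30.0
```

Request:
{"method": "carry_out", "body": {
  "claw": [0.5,0.5,0.5],
  "delta_pos": [
    [0.04,0,0],
    [0,0,0],
    [0,0,0]
  ],
  "angular": [
    [0,0,0],
    [0,0,0],
    [0,0,0]
  ]
}}

```text
clock: 22.0
position: [0.4446, 0.0947, 0.0318]
ee_rot: [1.973, 2.442, -0.0]
force: [0.9, -9.0, 1.6]
width: 0.132
gripper_force: 30.0
```

Request:
{"method": "carry_out", "body": {
  "claw": [0.5,0.5,0.5],
  "delta_pos": [
    [0.04,0,0],
    [0,0,0],
    [0,0,0]
  ],
  "angular": [
    [0,0,0],
    [0,0,0],
    [0,0,0]
  ]
}}

```text
clock: 22.3
position: [0.4445, 0.0951, 0.0318]
ee_rot: [1.973, 2.442, -0.0]
force: [0.8, -8.2, 2.9]
width: 0.131
gripper_force: 30.0
```

Request:
{"method": "carry_out", "body": {
  "claw": [0.5,0.5,0.5],
  "delta_pos": [
    [0.04,0,0],
    [0,0,0],
    [0,0,0]
  ],
  "angular": [
    [0,0,0],
    [0,0,0],
    [0,0,0]
  ]
}}

```text
clock: 22.6
position: [0.4444, 0.0954, 0.0318]
ee_rot: [1.973, 2.442, -0.0]
force: [0.8, -9.2, 2.5]
width: 0.125
gripper_force: 30.0
```

```bash
python3 - <<'E'
from h import *
go(.450,.0744,12.15)
S=arm.get_image("scene"); f=S["frame"]
h=cv2.cvtColor(f,cv2.COLOR_RGB2HSV); m=cv2.inRange(h,(12,120,90),(28,255,255)); m[:205]=0;m[245:]=0;m[:,:285]=0;m[:,330:]=0
ys,xs=np.nonzero(m); print(len(xs),xs.mean(),ys.mean())
cv2.imwrite("pics/near2.png",cv2.resize(f[200:240,295:335],(600,600),interpolation=2)[:,:,::-1])
E
```

```text
clock 22.6 pos [0.4444 0.0954 0.0318] yaw 12.13 tz [ 0.0021 -0.0017 -1.    ] F [ 0.8  -9.21  2.53] w mm 11.51 gf 30.0 j7 0.27
  shift cm [-2.17  0.1   0.  ] turn z rad -0.0004
179 308.3296089385475 221.68156424581005
```

View pics/near2.png

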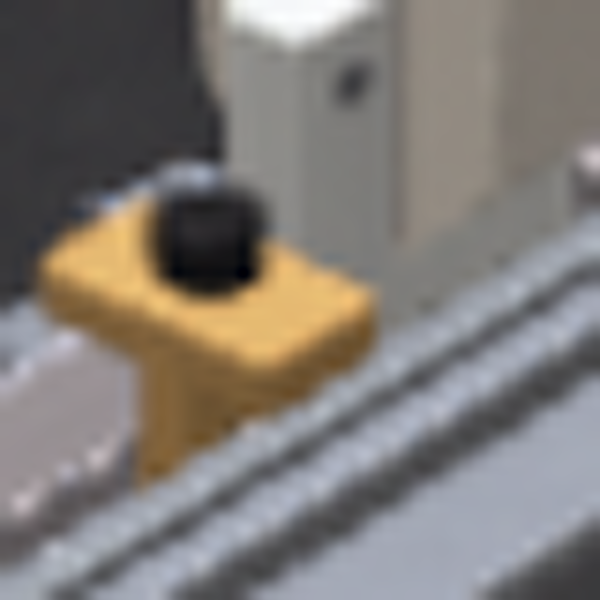

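The stop hasn't moved: its brass centroid is still (308.3,221.7). The plate is only a few millimetres short of it, so I'll continue in fine steps.

Request:
{"method": "carry_out", "body": {
  "claw": [0.5,0.5,0.5],
  "delta_pos": [
    [0.04,0,0],
    [0,0,0],
    [0,0,0]
  ],
  "angular": [
    [0,0,0],
    [0,0,0],
    [0,0,0]
  ]
}}

```text
clock: 22.95
position: [0.4444, 0.0955, 0.0318]
ee_rot: [1.973, 2.441, -0.0]
force: [2.0, -10.2, 1.9]
width: 0.129
gripper_force: 30.0
```

Request:
{"method": "carry_out", "body": {
  "claw": [0.5,0.5,0.5],
  "delta_pos": [
    [0.04,0,0],
    [0,0,0],
    [0,0,0]
  ],
  "angular": [
    [0,0,0],
    [0,0,0],
    [0,0,0]
  ]
}}

```text
clock: 23.25
position: [0.4444, 0.0955, 0.0318]
ee_rot: [1.973, 2.441, -0.001]
force: [2.1, -11.0, 2.9]
width: 0.128
gripper_force: 30.0
```

Request:
{"method": "carry_out", "body": {
  "claw": [0.5,0.5,0.5],
  "delta_pos": [
    [-0.04,0,0],
    [0,0,0],
    [0,0,0]
  ],
  "angular": [
    [0,0,0],
    [0,0,0],
    [0,0,0]
  ]
}}

```text
clock: 23.55
position: [0.4444, 0.0955, 0.0318]
ee_rot: [1.973, 2.441, -0.0]
force: [0.5, -10.1, 2.2]
width: 0.129
gripper_force: 30.0
```

Request:
{"method": "carry_out", "body": {
  "claw": [2,2,2,2,2,2],
  "delta_pos": [
    [0,0,0],
    [0,0,0],
    [0,0,0],
    [0,0,0],
    [0,0,0],
    [0,0,0]
  ],
  "angular": [
    [0,0,0],
    [0,0,0],
    [0,0,0],
    [0,0,0],
    [0,0,0],
    [0,0,0]
  ]
}}

```text
clock: 24.15
position: [0.4432, 0.098, 0.0314]
ee_rot: [-1.971, -2.446, -0.0]
force: [-0.6, 0.5, 0.9]
width: 0.218
gripper_force: 0.0
```

```bash
python3 - <<'E'
from fit import *
go(.450,.0744,12.15)
p=arm.observe()["position"]
import pickle
I=pickle.load(open("scene.pkl","rb"))["frame"]
S=arm.get_image("scene"); f=S["frame"]
for g in(I,f):
    h=cv2.cvtColor(g,cv2.COLOR_RGB2HSV); m=cv2.inRange(h,(12,120,90),(28,255,255)); m[:205]=0;m[245:]=0;m[:,:285]=0;m[:,330:]=0
    ys,xs=np.nonzero(m); print(len(xs),xs.mean(),ys.mean())
E
```

```text
clock 24.15 pos [0.4432 0.098  0.0314] yaw 12.27 tz [ 0.e+00  1.e-04 -1.e+00] F [-0.59  0.52  0.91] w mm 20.02 gf 0.0 j7 0.27
  shift cm [-2.45  0.16 -0.  ] turn z rad 0.0021
178 308.2752808988764 221.69662921348313
178 308.35393258426967 221.72471910112358
```

Request:
{"method": "carry_out", "body": {
  "claw": [2,2,2,2,2,2,2,2,2],
  "delta_pos": [
    [0,-0.06,-0.5],
    [0,0,-1],
    [0,0,-2],
    [0,0,-3],
    [0,0,-3],
    [0,0,-3],
    [0,0,-2],
    [0,0,0],
    [0,0,0]
  ],
  "angular": [
    [0,0,0],
    [0,0,0],
    [0,0,0],
    [0,0,0],
    [0,0,0],
    [0,0,0],
    [0,0,0],
    [0,0,0],
    [0,0,0]
  ]
}}

```text
clock: 25.1
position: [0.4427, 0.0979, 0.177]
ee_rot: [1.971, 2.446, 0.002]
force: [0.4, -0.1, -0.7]
width: 0.219
gripper_force: 0.0
```

```bash
python3 - <<'E'
from fit import *
go(.450,.0744,12.15)
ps=[arm.get_image(c) for c in("scene","top")]
for p in ps:
    for r in arm.trace("plate",p): print(p["shot"],round(r["conf"],2),(np.array(r["centre"])*[640,400]).round(1),cv2.boundingRect(r["region"].astype(np.uint8)))
    b=box(.4440,.0955,np.radians(12.15))+[0,0,.006]; q=proj(p,b); print(" expect",q.min(0).round(1),np.ptp(q,axis=0).round(1))
    for n in("stop_face","loupe","tip_tube","level"):
        for r in arm.place_of(n,p)[:1]: print(n,np.array(r["centre"])*[640,400])
E
```

```text
clock 25.1 pos [0.4427 0.0979 0.177 ] yaw 12.27 tz [ 0.001  0.001 -1.   ] F [ 0.42 -0.08 -0.71] w mm 20.1 gf 0.0 j7 0.07
  shift cm [-2.45  0.21 -0.  ] turn z rad 0.002
22 0.9 [248.2 198.9] (235, 180, 23, 37)
22 0.89 [311.3 177.6] (304, 160, 22, 35)
22 0.86 [321.1 208.3] (310, 191, 23, 30)
22 0.74 [271.8 178.9] (261, 163, 24, 36)
22 0.53 [375.6 150.7] (372, 137, 16, 30)
 expect [310.1 189.8] [23.9 42.1]
stop_face [310.4  227.32]
loupe [393.088 223.32 ]
tip_tube [208.192 221.88 ]
level [213.312 239.52 ]
23 0.71 [329.2 163.3] (316, 157, 23, 14)
23 0.56 [411.1 155.3] (402, 148, 26, 14)
 expect [280.4 212.1] [25.1 11.9]
loupe [341.696 250.2  ]
```

```bash
python3 -c "
from cell import arm
print(arm.sign_off())"
```

```text
the job is handed in; nothing more can be done
None
```

I handed the job in after about 25 s: the 12 mm plate (pinched at 11.8 mm) is pressed to the holder's floor, slid until it touched the brass stop and released, and the stop shows no movement in the camera images; the other two plates still stand in their places.

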